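Range the doll heads on the drying posts by size

ROBOT

A 7-joint arm with a two-finger parallel gripper is mounted at the origin on the work surface. World frame = base frame: x ahead of the robot, y to its left, z up, the work surface at z = 0. Lengths are in m, angles in rad, forces in N, time in s.
With the tool pointing down it reaches from about 0.35 to 0.9 m from the base axis. Payload 7.2 kg.
Tool frame: the origin (TCP) lies at the very end of the fingers, on their centre line; the grasp point (between the pads) lies 19 mm behind it (manip.hold_point_z is the z of the grasp point in the tool frame, in m); z points along the fingers, y is the line along which they close (so a half turn about z gives the same grasp; the last joint's range is limited). The gripper opens to 85 mm and grips with 20 to 120 N. Pads are 22 mm wide; open, the fingers measure 114 mm over their backs; the gripper's body (76 mm by 85 mm) begins 54 mm behind the grasp point. The pads swing forward as they close: fully open they stand 13 mm farther back than shut.
Start: joints at [1.259, 0.411, -0.013, 1.596, 0.006, 1.134, -0.082], TCP at [0.151, -0.607, 0.231] pointing down, gripper open.
Joint ranges: [-2.95, 2.95], [-0.29, 1.99], [-1.47, 1.44], [0.14, 2.54], [-1.03, 4.17], [0.13, 1.85], [-2.86, 2.86]. Speed limits (rad/s): [2.39, 2.39, 3.01, 3.01, 3.14, 3.14, 3.14].

INTERFACE

Orientations are given as a unit quaternion [w, x, y, z].
In Python, from station import manip gives the robot as it stands. The module is installed in compiled form; this text tells all that it offers.
- The arm moves only by the shell command python3 -m creep 'ROWS' [OPENING]. ROWS is JSON, one flat list of numbers, 4 for each row, row after row: the shift along the world's x, y, z in mm, then the turn about the world's z in rad. A call has 1 to 20 rows; each row shifts and turns the commanded pose from where the row before left it; what a row does not reach is not made up. A row lasts 1/12 s, in which the tool goes at most 41.7 mm and 7.16 degrees, less where a joint would pass 70% of its speed; a pose out of reach is approached as far as the arm can. A call is refused whole if a number of a shift passes 41.7 or a number of a turn 0.125, either way. A call with a gripper value outside its range is refused whole. OPENING is the opening, from -1 (shut) to 1 (fully open), set as the call begins (- or left out, the last holds). The fingers move at their own pace and stop on an object; the grip force is fixed at half the most. Time passes only in rows, so rows that do not move let the fingers close. It gives the time, the measured TCP pose, the force, the opening and the grip force at its end, in the units of the state.
- manip.get_obs(): the state, without advancing time (a new reading comes with each control period).
- manip.snapshot(name): name is "scene" or "top"; returns a dict with "frame" (400x640x3 uint8, red, green, blue), "z_map" (400x640 float32, m along the optical axis (not along the pixel's ray), 0 where there is no reading), "K" (3x3 intrinsics, pixels), "world_from_camera" (4x4, takes a point from camera to world coordinates). Camera axes: x right, y down, z forward; pixel columns grow to the right and rows downward; lengths in m; the calibration is good to about 2 mm. A picture is of the moment at which its call begins.
- manip.sign_off(): hands the job in; it is judged then, once.
The state is a dict: "time_s": time; "qpos": joint angles; "dq": joint speeds; "tau": joint torques, N m; "tool_pos": TCP position; "eef_rot": TCP orientation; "wrist_force": force on the tool from outside, world axes, zero at the start; "ft_torque": the same for the moment, N m; "grip_width": opening from 0.0 (shut) to 1.0 (fully open); "finger_force": force on a finger pad.
Only numpy, scipy, OpenCV 4.12 (cv2) and the standard library are available. Lean on these libraries where they do the work, as an engineer would, in place of code of your own. Each camera call takes 0.05 s, during which the arm holds its last target. There are 200 camera calls.

TASK

Put the four blank doll heads upright over the posts on the metal strip, one to a post, in order of size: the smallest next to the pot of paint brushes, then each larger one in turn, the largest at the far end of the row. Lower each head gently until its neck rests on the post's foot, do not drop it, and do not shift the brush pot or the powder jar at the ends of the row.

Things in the scene. Friction and masses are not known exactly. Their poses are not given: they have to be found in the camera images.
- head_a: Hollow flesh-coloured doll head, the largest of the four: 64 mm wide, 77 high, 150 g +-30%; stands on its neck, face to any side. Origin: centre of the neck rim's underside; z up, -x the face. Round from above, sides upright 38 to 51 mm above the origin: grip there from above, any yaw, best at 45 (nose, ears lower, 2 to 3 mm proud). Neck 38 mm across, bore 32 wide, 38 deep.
- head_b: Hollow flesh-coloured doll head, the second largest: 54 mm wide, 65 high, 100 g +-30%; stands on its neck, face to any side. Origin: centre of the neck rim's underside; z up, -x the face. Round from above, sides upright 32 to 43 mm above the origin: grip there from above, any yaw, best at 38 (nose, ears lower, 2 to 3 mm proud). Neck 34 mm across, bore 28 wide, 32 deep.
- head_c: Hollow flesh-coloured doll head, the second smallest: 45 mm wide, 54 high, 70 g +-30%; stands on its neck, face to any side. Origin: centre of the neck rim's underside; z up, -x the face. Round from above, sides upright 27 to 36 mm above the origin: grip there from above, any yaw, best at 31 (nose, ears lower, 2 to 3 mm proud). Neck 30 mm across, bore 24 wide, 27 deep.
- head_d: Hollow flesh-coloured doll head, the smallest of the four: 37 mm wide, 44 high, 50 g +-30%; stands on its neck, face to any side. Origin: centre of the neck rim's underside; z up, -x the face. Round from above, sides upright 22 to 30 mm above the origin: grip there from above, any yaw, best at 26 (nose, ears lower, 2 to 3 mm proud). Neck 27 mm across, bore 21 wide, 22 deep.
- post_1: One of four alike, fixed head posts in a row, 74 to 100 mm apart, on a metal strip (110 x 360 x 3 mm) lying crosswise before the robot; names do not follow the order in the row. Black disc foot, 48 mm across, 8 thick, with an upright steel pin, 6 thick, its top 26 mm above the origin (centre of the foot's underside, z up). A head over the pin rests its rim on the foot, 8 mm above the origin.
- post_2: One of four alike, fixed head posts in a row, 74 to 100 mm apart, on a metal strip (110 x 360 x 3 mm) lying crosswise before the robot; names do not follow the order in the row. Black disc foot, 48 mm across, 8 thick, with an upright steel pin, 6 thick, its top 26 mm above the origin (centre of the foot's underside, z up). A head over the pin rests its rim on the foot, 8 mm above the origin.
- post_3: One of four alike, fixed head posts in a row, 74 to 100 mm apart, on a metal strip (110 x 360 x 3 mm) lying crosswise before the robot; names do not follow the order in the row. Black disc foot, 48 mm across, 8 thick, with an upright steel pin, 6 thick, its top 26 mm above the origin (centre of the foot's underside, z up). A head over the pin rests its rim on the foot, 8 mm above the origin.
- post_4: One of four alike, fixed head posts in a row, 74 to 100 mm apart, on a metal strip (110 x 360 x 3 mm) lying crosswise before the robot; names do not follow the order in the row. Black disc foot, 48 mm across, 8 thick, with an upright steel pin, 6 thick, its top 26 mm above the origin (centre of the foot's underside, z up). A head over the pin rests its rim on the foot, 8 mm above the origin.
- brush_pot: White ceramic pot, 70 mm across and 85 mm high, full of upright paint brushes that reach up to 165 mm and stay within its outline; loose, 0.5 kg. It stands in line with the posts, beyond one end of the row (either end), 100 to 140 mm from the nearest post. Origin: centre of its underside.
- powder_jar: Low round cosmetic jar with a black lid, 54 mm across, 55 mm high; loose, 0.15 kg. It stands in line with the posts, beyond the other end of the row, 100 to 140 mm from the nearest post. Origin: centre of its underside.

How it is judged:
By the outcome, as a careful person would: the job done as asked, in the order asked, and still so for the second after the job is handed in, with the robot touching nothing.
It also fails if it takes over 104 s, if anything falls off the work surface, if the arm or the gripper's body presses on something with over 40 N, if the wrist force passes 120 N, or if a joint passes its speed limit or range.

## Working session

There is one attempt and no reset: what is moved stays moved. The work goes in short steps, Python scripts to look and compute and a shell command to move; the robot and the scene stay as the last step left them, time stands still between calls to the robot, and variables do not carry over. Pictures are saved under pics/ and viewed, at most 14 in all, crops included, and the job is handed in when it is done.

```bash
mkdir -p pics; cat > h.py <<'E'
import numpy as np, cv2
from station import manip
def snap(n,f):
    s=manip.snapshot(n); cv2.imwrite(f'pics/{f}.png',s['frame'][...,::-1]); 
    np.savez(f'{f}.npz',**s); return s
def cloud(s):
    z=s['z_map'];v,u=np.indices(z.shape);K=s['K']
    p=np.stack([(u-K[0,2])*z/K[0,0],(v-K[1,2])*z/K[1,1],z],-1)
    T=s['world_from_camera'];w=p@T[:3,:3].T+T[:3,3]; w[z==0]=np.nan; return w
E
python3 - <<'E'
from h import *
for n in('top','scene'):
    s=snap(n,n+'0'); print(s['world_from_camera'].round(3).tolist(),s['K'][0,0])
o=manip.get_obs(); print(o['tool_pos'],o['eef_rot'],o['grip_width'],manip.hold_point_z)
E
```

```text
[[0.011, -0.982, 0.187, 0.379], [-1.0, -0.012, -0.007, 0.027], [0.009, -0.187, -0.982, 0.924], [0.0, 0.0, 0.0, 1.0]] 444.258459632876
[[-0.343, 0.658, -0.67, 1.099], [0.939, 0.246, -0.24, 0.237], [0.006, -0.712, -0.703, 0.625], [0.0, 0.0, 0.0, 1.0]] 391.68922009936966
[ 0.15073311 -0.60608482  0.23054428] [-7.16266925e-04  9.92575666e-01  1.21626550e-01 -1.30485674e-04] 0.9978221250956887 -0.0187
```

View pics/top0.png

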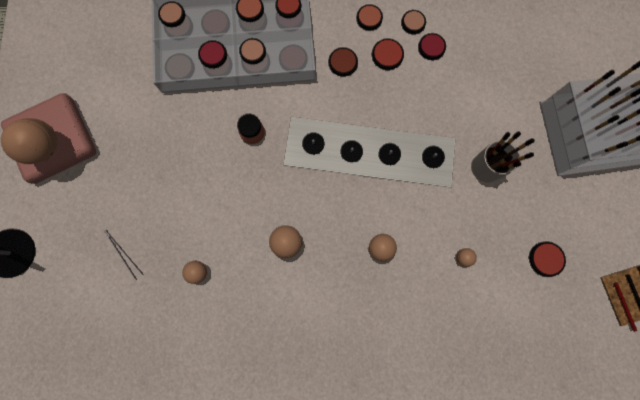

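View pics/scene0.png

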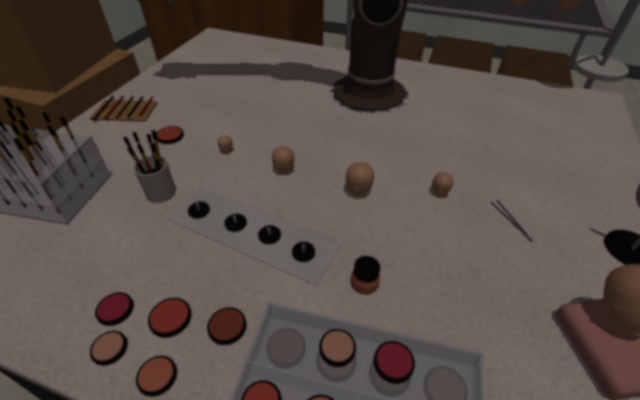

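The top view shows the strip's posts at about (313,143), (352,151), (390,154) and (433,157). The brush pot is at (490,160) on the right (−y) and the jar at (250,128) on the left. The free heads are at (195,272), (285,242), (383,248) and (466,257). The large head on the pink cushion at (30,140) looks like clutter. I'll measure everything next.

```bash
python3 - <<'E'
from h import *
from scipy.optimize import least_squares
T=dict(np.load('top0.npz'));S=dict(np.load('scene0.npz'))
wt=cloud(T);ws=cloud(S)
print('table z',np.nanmedian(wt[320:390,100:500,2]),np.nanmedian(ws[80:120,200:300,2]))
for u,v in[(195,272),(285,242),(383,248),(466,257)]:
    c=wt[v,u,:2]
    for nm,w in(('t',wt),('s',ws)):
        p=w.reshape(-1,3);p=p[np.isfinite(p).all(1)]
        p=p[(np.hypot(*(p[:,:2]-c).T)<.05)&(p[:,2]>.008)]
        zt=np.percentile(p[:,2],99); q=p[p[:,2]>zt*.6]
        r=least_squares(lambda a:np.linalg.norm((q-a[:3])/[1,1,1],axis=1)-a[3],[*c,zt-.03,.03],loss='soft_l1',f_scale=.001)
        print(u,nm,len(p),'ztop',zt.round(4),'sphere',r.x.round(4),'ext',np.ptp(p[:,0]).round(3),np.ptp(p[:,1]).round(3))
        
def plane(s,u,v,z):
    d=s['world_from_camera'][:3,:3]@np.linalg.inv(s['K'])@[u,v,1];o=s['world_from_camera'][:3,3]
    return (o+d*(z-o[2])/d[2])[:2]
P={}
for nm,s,pts in(('t',T,[(313,143),(352,151),(390,154),(433,157)]),('s',S,[(303,251),(269,234),(235,222),(199,209)])):
    g=s['frame'].max(2); 
    n,l,st,ce=cv2.connectedComponentsWithStats((g<60).astype('uint8'))
    for u,v in pts:
        m=l==l[v+5,u+5]; h=cv2.convexHull(np.argwhere(m)[:,::-1].astype(np.int32))
        w=np.array([plane(s,a,b,.009) for a,b in h[:,0]]); (e,sz,_)=cv2.fitEllipse((w*1e4).astype(np.float32))
        print(nm,u,'foot',(np.array(e)/1e4).round(4),'dia',(np.array(sz)/1e4).round(4))
E
```

```text
table z 0.0006688102478286106 -0.002549785001983218
195 t 455 ztop 0.0556 sphere [0.3853 0.2725 0.0314 0.0232] ext 0.045 0.043
195 s 392 ztop 0.0527 sphere [0.387  0.2762 0.0298 0.0227] ext 0.038 0.045
285 t 857 ztop 0.0785 sphere [0.4462 0.0939 0.0446 0.0331] ext 0.064 0.064
285 s 771 ztop 0.0752 sphere [0.4474 0.0977 0.0428 0.0327] ext 0.057 0.063
383 t 607 ztop 0.0671 sphere [ 0.4377 -0.0986  0.0384  0.0276] ext 0.052 0.055
383 s 487 ztop 0.0633 sphere [ 0.4389 -0.0945  0.0355  0.0276] ext 0.049 0.053
466 t 309 ztop 0.0463 sphere [ 0.4205 -0.2685  0.0267  0.0189] ext 0.036 0.037
466 s 200 ztop 0.0433 sphere [ 0.4217 -0.2638  0.0237  0.0185] ext 0.034 0.034
t 313 foot [0.6585 0.042 ] dia [0.0454 0.0471]
t 352 foot [ 0.6421 -0.0397] dia [0.0456 0.0467]
t 390 foot [ 0.6374 -0.121 ] dia [0.0456 0.0478]
t 433 foot [ 0.6324 -0.2139] dia [0.0466 0.0479]
s 303 foot [0.6629 0.0459] dia [0.0461 0.0505]
s 269 foot [ 0.6465 -0.0353] dia [0.0463 0.0502]
s 235 foot [ 0.6416 -0.1165] dia [0.0463 0.0511]
s 199 foot [ 0.6366 -0.2094] dia [0.0456 0.0523]
```

Matching fitted diameter and top height to the sizes given:

| Head | Pixel column (top view) | Position (x, y) | Goes to post at |
|---|---|---|---|
| a | 285 | (0.447, 0.096) | (0.6605, 0.044) |
| b | 383 | (0.438, −0.0965) | (0.644, −0.0375) |
| c | 195 | (0.386, 0.2745) | (0.6395, −0.119) |
| d | 466 | (0.421, −0.266) | (0.6345, −0.212) |

The positions are averages of the two cameras, which disagree by about 4 mm in y. I'll turn the fingers to close across the row, so neighbouring heads stay clear, and start with d.

```bash
python3 -m creep '[18,22.7,0,0.082,18,22.7,0,0.082,18,22.7,0,0.082,18,22.7,0,0.082,18,22.7,0,0.082,18,22.7,0,0.082,18,22.7,0,0.082,18,22.7,0,0.082,18,22.7,0,0.082,18,22.7,0,0.082,18,22.7,0,0.082,18,22.7,0,0.082,18,22.7,0,0.082,18,22.7,0,0.082,18,22.7,0,0.082,0,0,0,0,0,0,0,0,0,0,0,0]' 1
```

```text
time_s: 1.6
tool_pos: [0.4204, -0.2664, 0.231]
eef_rot: [-0.0, 0.741, 0.672, -0.0]
wrist_force: [-0.8, 0.1, -0.3]
grip_width: 0.999
finger_force: 0.0
```

```bash
python3 -m creep '[0,0,-22,0,0,0,-22,0,0,0,-22,0,0,0,-22,0,0,0,-22,0,0,0,-22,0,0,0,-22,0,0,0,-22,0,0,0,-22,0,0,0,-5,0,0,0,-5,0,0,0,-5,0,0,0,-5,0,0,0,-5,0,0,0,0,0,0,0,0,0]' 1; python3 - <<'E'
from h import *
snap('scene','s1')
cv2.imwrite('pics/s1c.png',cv2.resize(cv2.imread('pics/s1.png')[60:260,100:340],None,fx=3,fy=3))
E
```

```text
time_s: 2.93
tool_pos: [0.421, -0.2661, 0.0085]
eef_rot: [0.0, 0.741, 0.672, 0.0]
wrist_force: [0.6, 0.1, 0.0]
grip_width: 1.0
finger_force: 0.0
```

View pics/s1c.png

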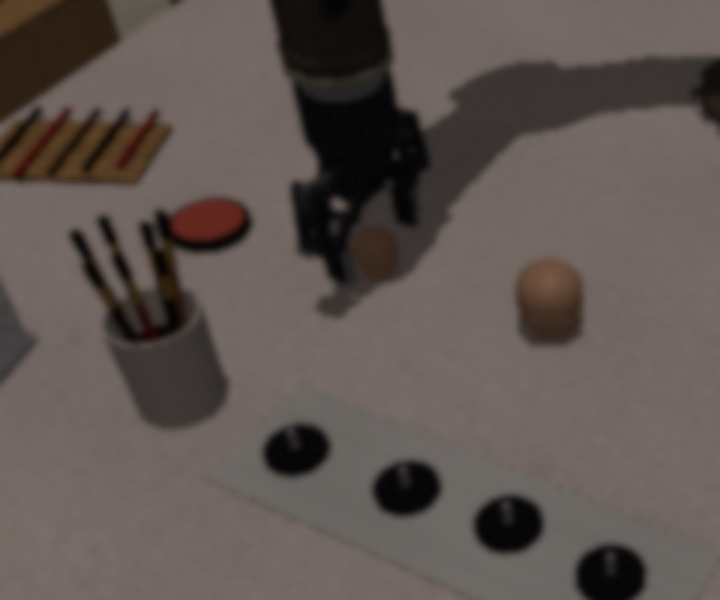

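The small head at crop (376,252) sits midway between the fingertips at (345,275) and (405,215), so I'll close.

```bash
python3 -m creep '[0,0,0,0,0,0,0,0,0,0,0,0,0,0,0,0,0,0,0,0,0,0,0,0,0,0,0,0,0,0,0,0,0,0,0,0,0,0,0,0]' -1; python3 -m creep '[0,0,5,0,0,0,5,0,0,0,5,0,0,0,10,0,0,0,20,0,0,0,20,0,0,0,20,0,0,0,0,0,0,0,0,0]'
```

```text
time_s: 3.82
tool_pos: [0.4209, -0.2661, 0.0088]
eef_rot: [0.0, 0.741, 0.672, -0.0]
wrist_force: [-1.4, -0.2, 6.8]
grip_width: 0.403
finger_force: 59.0
time_s: 4.57
tool_pos: [0.4216, -0.2666, 0.0948]
eef_rot: [0.002, 0.741, 0.672, 0.0]
wrist_force: [-0.8, -0.5, -1.1]
grip_width: 0.4
finger_force: 59.8
```

```bash
python3 -m creep '[21,5.4,0,0,21,5.4,0,0,21,5.4,0,0,21,5.4,0,0,21,5.4,0,0,21,5.4,0,0,21,5.4,0,0,21,5.4,0,0,21,5.4,0,0,21,5.4,0,0,3,0,0,0,0,0,0,0,0,0,0,0,0,0,0,0]'; python3 - <<'E'
from h import *
snap('scene','s2')
cv2.imwrite('pics/s2c.png',cv2.resize(cv2.imread('pics/s2.png')[110:260,110:310],None,fx=4,fy=4,interpolation=cv2.INTER_CUBIC))
E
```

```text
time_s: 5.73
tool_pos: [0.6324, -0.2127, 0.0926]
eef_rot: [-0.001, 0.741, 0.672, -0.001]
wrist_force: [0.5, 0.3, -0.4]
grip_width: 0.403
finger_force: 59.9
```

View pics/s2c.png

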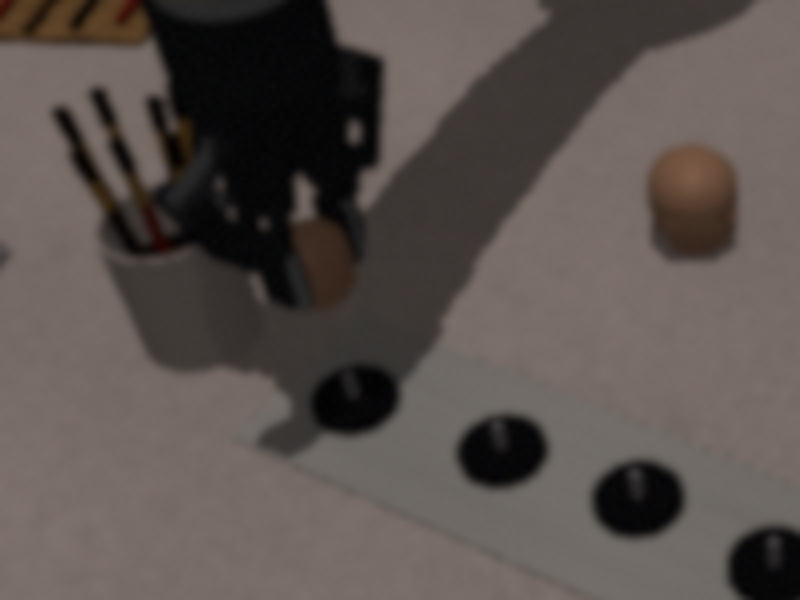

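The head is held above the nearest post. Its visible rim bottom is at about crop (332,308) and the post's pin at crop (350,383). I'll compare that with the projection of where the rim should be.

```bash
python3 - <<'E'
from h import *
s=dict(np.load('s2.npz'));T=np.linalg.inv(s['world_from_camera'])
def pr(p):
    c=T[:3,:3]@p+T[:3,3];u=s['K']@c;return (u[:2]/u[2]-[110,110])*4
for n,p in(('pintop',(.6366,-.2094,.029)),('rim want',(.6366,-.2094,.085)),('rim x-',(.6266,-.2094,.085)),('rim y-',(.6366,-.2194,.085)),('headtop want',(.6366,-.2094,.129)),('head max',(.6366,-.2094,.111))): print(n,pr(np.array(p)).round())
w=cloud(s);q=w[165:188,183:200].reshape(-1,3);f=s['frame'][165:188,183:200].reshape(-1,3).astype(int)
m=(f[:,0]-f[:,2]>15)&np.isfinite(q).all(1);q=q[m];print(m.sum(),q.mean(0).round(4),q.min(0).round(4),q.max(0).round(4))
E
```

```text
pintop [345. 372.]
rim want [321. 294.]
rim x- [332. 282.]
rim y- [305. 290.]
headtop want [301. 228.]
head max [310. 256.]
251 [ 0.6379 -0.2004  0.1122] [ 0.6152 -0.2223  0.0826] [ 0.6544 -0.1921  0.1473]
```

```bash
cat >> h.py <<'E'
from scipy.optimize import least_squares
def inhand(s,box,R,c0):
    u0,u1,v0,v1=box;w=cloud(s)[v0:v1,u0:u1].reshape(-1,3);f=s['frame'][v0:v1,u0:u1].reshape(-1,3).astype(int)
    m=(f[:,0]>1.25*f[:,2])&(f[:,0]>45)&np.isfinite(w).all(1);q=w[m]
    q=q[np.linalg.norm(q-c0,axis=1)<R*1.5]; 
    r=least_squares(lambda a:np.linalg.norm(q-a,axis=1)-R,c0,loss='soft_l1',f_scale=.001)
    print(len(q),'centre',r.x.round(4),'rms',np.sqrt(np.mean(r.fun**2)).round(4)); return m.reshape(v1-v0,u1-u0)
E
python3 - <<'E'
from h import *
s=dict(np.load('s2.npz'))
m=inhand(s,(176,206,155,192),.0187,np.array([.634,-.21,.111]))
for r in m[::2]: print(''.join('.#'[int(x)] for x in r))
s0=dict(np.load('scene0.npz'));inhand(s0,(212,240,130,158),.0187,np.array([.4217,-.2638,.0237]))
E
```

```text
231 centre [ 0.6333 -0.2105  0.1064] rms 0.0019
..............................
..............................
..............................
..............................
..............................
.......########...............
........##########............
........############..........
........############..........
.........############.........
..........###########.........
..........##############......
...........#############......
............###########.......
.............#########........
.............########.........
............######............
..............................
..............................
220 centre [ 0.4222 -0.2636  0.0226] rms 0.0021
```

```bash
python3 -m creep '[3,1,0,0,0,0,-12,0,0,0,-12,0,0,0,-12,0,0,0,-12,0,0,0,-8,0,0,0,-5,0,0,0,-4,0,0,0,-2,0,0,0,-2,0,0,0,0,0,0,0,0,0]'
```

```text
time_s: 6.78
tool_pos: [0.6371, -0.2111, 0.0247]
eef_rot: [0.0, 0.741, 0.672, 0.0]
wrist_force: [0.6, 0.3, -1.2]
grip_width: 0.403
finger_force: 59.9
```

```bash
python3 -m creep '[0,0,-1,0,0,0,-1,0,0,0,-1,0,0,0,-1,0,0,0,-1,0,0,0,0,0,0,0,0,0]'
```

```text
time_s: 7.37
tool_pos: [0.6369, -0.2111, 0.0199]
eef_rot: [0.0, 0.741, 0.672, -0.0]
wrist_force: [-2.5, 0.0, 5.2]
grip_width: 0.398
finger_force: 60.3
```

Contact: +5 N at the expected height. Releasing and retreating upward.

```bash
python3 -m creep '[0,0,0,0,0,0,0,0,0,0,0,0,0,0,0,0,0,0,0,0,0,0,0,0,0,0,0,0]' 1; python3 -m creep '[0,0,5,0,0,0,10,0,0,0,20,0,0,0,25,0,0,0,30,0,0,0,30,0,-20,11,0,0,-20,11,0,0,-20,12,0,0,-20,12,0,0,-20,12,0,0,-20,12,0,0,-20,12,0,0,-20,12,0,0,-20,11,0,0,-20,11,0,0,0,0,0,0,0,0,0,0]'; python3 - <<'E'
from h import *
snap('scene','s3')
cv2.imwrite('pics/s3c.png',cv2.resize(cv2.imread('pics/s3.png')[110:260,110:310],None,fx=4,fy=4,interpolation=cv2.INTER_CUBIC))
E
```

```text
time_s: 7.95
tool_pos: [0.6369, -0.211, 0.0192]
eef_rot: [-0.0, 0.741, 0.672, -0.0]
wrist_force: [0.2, -1.1, -0.1]
grip_width: 1.005
finger_force: 0.0
time_s: 9.45
tool_pos: [0.4367, -0.0949, 0.1405]
eef_rot: [0.001, 0.74, 0.672, 0.0]
wrist_force: [0.7, -0.3, 0.3]
grip_width: 0.998
finger_force: 0.0
```

View pics/s3c.png

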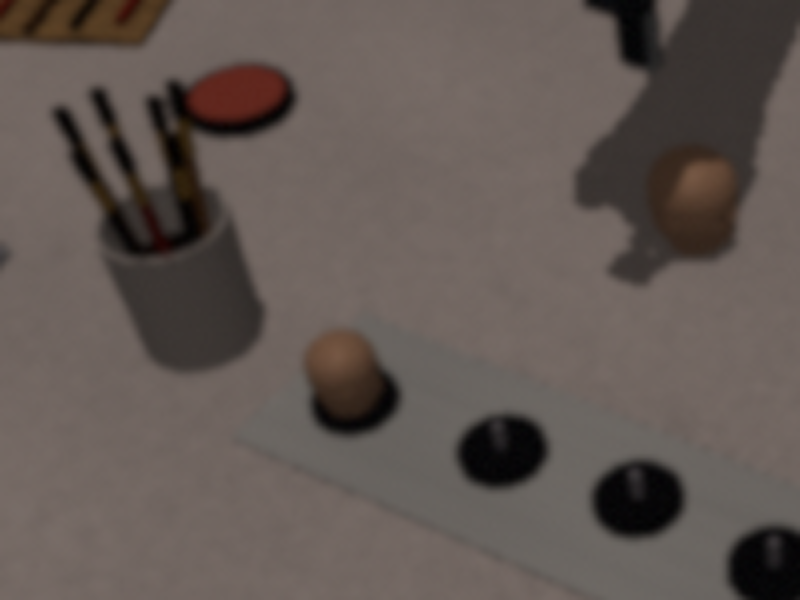

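Head d sits on the post at crop (345,375), with the black foot visible all round, and the pot hasn't moved. The gripper is above head b, so I'll pick that next.

```bash
python3 -m creep '[1,-1,-20,0,0,0,-20,0,0,0,-20,0,0,0,-20,0,0,0,-20,0,0,0,-12,0,0,0,-6,0,0,0,-6,0,0,0,0,0,0,0,0,0]' 1 &&  python3 -m creep '[0,0,0,0,0,0,0,0,0,0,0,0,0,0,0,0,0,0,0,0,0,0,0,0,0,0,0,0,0,0,0,0]' -1
```

```text
time_s: 10.33
tool_pos: [0.4384, -0.0961, 0.0156]
eef_rot: [0.0, 0.741, 0.672, 0.0]
wrist_force: [0.1, -0.9, 1.1]
grip_width: 0.999
finger_force: 0.0
time_s: 11.0
tool_pos: [0.4383, -0.0962, 0.0163]
eef_rot: [0.001, 0.741, 0.672, 0.0]
wrist_force: [-2.1, 0.9, 9.1]
grip_width: 0.603
finger_force: 60.7
```

```bash
python3 -m creep '[0,0,5,0,0,0,5,0,0,0,10,0,0,0,20,0,0,0,20,0,0,0,25,0,20.6,6,0,0,20.6,6,0,0,20.6,6,0,0,20.6,6,0,0,20.6,6,0,0,20.6,6,0,0,20.6,6,0,0,20.6,6,0,0,20.6,6,0,0,20.6,6,0,0,0,0,0,0,0,0,0,0,0,0,0,0]'; python3 - <<'E'
from h import *
s=snap('scene','s4')
T=np.linalg.inv(s['world_from_camera']);c=T[:3,:3]@[.646,-.035,.121]+T[:3,3];u,v=(s['K']@c)[:2]/c[2];u,v=int(u),int(v);print(u,v)
m=inhand(s,(u-28,u+28,v-28,v+28),.0275,np.array([.646,-.035,.121]))
for r in m[::3]: print(''.join('.#'[int(x)] for x in r[::2]))
E
```

```text
time_s: 12.58
tool_pos: [0.6429, -0.0363, 0.1004]
eef_rot: [-0.0, 0.741, 0.672, -0.0]
wrist_force: [0.1, -0.5, -1.6]
grip_width: 0.602
finger_force: 62.9
264 194
491 centre [ 0.6443 -0.0344  0.1187] rms 0.0028
............................
............................
............................
............................
............................
................##..........
...............#####........
...............######.......
.........#....########......
.............#########......
.............#########......
.............#########......
..............#########.....
..............########......
..............########......
..............######........
.............#####..........
............................
............................
```

```bash
python3 -m creep '[2,-1,0,0,0,0,-12,0,0,0,-12,0,0,0,-12,0,0,0,-12,0,0,0,-8,0,0,0,-5,0,0,0,-4,0,0,0,-3,0,0,0,-1,0,0,0,-1,0,0,0,-1,0,0,0,-1,0,0,0,0,0,0,0,0,0]'
```

```text
time_s: 13.88
tool_pos: [0.646, -0.0371, 0.0285]
eef_rot: [0.0, 0.741, 0.672, 0.0]
wrist_force: [0.6, -0.3, -1.9]
grip_width: 0.602
finger_force: 62.9
```

```bash
python3 -m creep '[0,0,-1,0,0,0,-0.5,0,0,0,-0.5,0,0,0,0,0,0,0,0,0]'
```

```text
time_s: 14.3
tool_pos: [0.6461, -0.037, 0.0274]
eef_rot: [0.0, 0.741, 0.672, 0.0]
wrist_force: [-3.1, 0.5, 7.7]
grip_width: 0.603
finger_force: 63.7
```

```bash
python3 -m creep '[0,0,0,0,0,0,0,0,0,0,0,0,0,0,0,0,0,0,0,0,0,0,0,0,0,0,0,0]' 1; python3 -m creep '[0,0,5,0,0,0,10,0,0,0,20,0,0,0,25,0,0,0,30,0,0,0,30,0,-20,13.3,0,0,-20,13.3,0,0,-20,13.3,0,0,-20,13.3,0,0,-20,13.3,0,0,-20,13.3,0,0,-20,13.3,0,0,-20,13.3,0,0,-20,13.3,0,0,-20,13.3,0,0,0,0,0,0,0,0,0,0]'
```

```text
time_s: 14.88
tool_pos: [0.6458, -0.037, 0.0262]
eef_rot: [-0.0, 0.741, 0.672, -0.0]
wrist_force: [0.0, -0.4, -0.5]
grip_width: 1.0
finger_force: 0.0
time_s: 16.38
tool_pos: [0.4456, 0.0966, 0.1474]
eef_rot: [0.001, 0.74, 0.673, 0.001]
wrist_force: [-0.1, -0.7, 0.4]
grip_width: 1.003
finger_force: 0.0
```

```bash
python3 -m creep '[1,-0.5,-20,0,0,0,-20,0,0,0,-20,0,0,0,-20,0,0,0,-15,0,0,0,-10,0,0,0,-8,0,0,0,-7,0,0,0,-6,0,0,0,0,0,0,0,0,0]' 1 &&  python3 -m creep '[0,0,0,0,0,0,0,0,0,0,0,0,0,0,0,0,0,0,0,0,0,0,0,0,0,0,0,0,0,0,0,0]' -1
```

```text
time_s: 17.3
tool_pos: [0.4471, 0.0955, 0.0204]
eef_rot: [0.0, 0.741, 0.672, 0.0]
wrist_force: [-0.0, -0.0, 0.6]
grip_width: 1.0
finger_force: 0.0
time_s: 17.97
tool_pos: [0.4472, 0.0956, 0.0214]
eef_rot: [0.001, 0.741, 0.672, 0.0]
wrist_force: [-3.1, -0.1, 10.9]
grip_width: 0.721
finger_force: 62.5
```

```bash
python3 -m creep '[0,0,5,0,0,0,5,0,0,0,10,0,0,0,20,0,0,0,20,0,0,0,25,0,21.4,-5.1,0,0,21.4,-5.1,0,0,21.4,-5.1,0,0,21.4,-5.1,0,0,21.4,-5.1,0,0,21.4,-5.1,0,0,21.4,-5.1,0,0,21.4,-5.1,0,0,21.4,-5.1,0,0,21.4,-5.1,0,0,0,0,0,0,0,0,0,0,0,0,0,0]'; python3 - <<'E'
from h import *
s=snap('scene','s5')
T=np.linalg.inv(s['world_from_camera']);c0=np.array([.663,.046,.128]);c=T[:3,:3]@c0+T[:3,3];u,v=(s['K']@c)[:2]/c[2];u,v=int(u),int(v);print(u,v)
m=inhand(s,(u-34,u+34,v-34,v+34),.0327,c0)
for r in m[::3]: print(''.join('.#'[int(x)] for x in r[::2]))
E
```

```text
time_s: 19.55
tool_pos: [0.66, 0.0448, 0.1055]
eef_rot: [-0.001, 0.74, 0.672, -0.0]
wrist_force: [-0.4, 0.6, -0.6]
grip_width: 0.721
finger_force: 65.6
301 209
640 centre [0.6613 0.0469 0.1259] rms 0.0028
..................................
..................................
..................................
..................................
..................................
..................................
....................##............
.............##.....#####.........
....................######........
...................#######........
.............#....#########.......
####.........#...##########.......
####.............##########.......
#####............##########.......
#####............#########........
#######..........#########........
#######..........########.........
#######..........#######..........
#######.........#######...........
#######.........#####.............
######............................
###...............................
..................................
```

```bash
python3 -m creep '[1,-1,0,0,0,0,-12,0,0,0,-12,0,0,0,-12,0,0,0,-12,0,0,0,-8,0,0,0,-5,0,0,0,-4,0,0,0,-3,0,0,0,-1,0,0,0,-1,0,0,0,-1,0,0,0,0,0,0,0,0,0]'
```

```text
time_s: 20.77
tool_pos: [0.662, 0.0435, 0.0346]
eef_rot: [0.0, 0.741, 0.672, 0.0]
wrist_force: [-0.5, 0.5, -0.8]
grip_width: 0.724
finger_force: 65.7
```

```bash
python3 -m creep '[0,0,-0.5,0,0,0,0,0,0,0,0,0]'
```

```text
time_s: 21.02
tool_pos: [0.6619, 0.0434, 0.0339]
eef_rot: [0.0, 0.741, 0.672, 0.0]
wrist_force: [-0.3, 0.1, -1.1]
grip_width: 0.724
finger_force: 65.7
```

```bash
python3 -m creep '[0,0,-0.5,0,0,0,-0.5,0,0,0,-0.5,0,0,0,0,0,0,0,0,0]'
```

```text
time_s: 21.43
tool_pos: [0.6619, 0.0435, 0.0327]
eef_rot: [0.0, 0.741, 0.672, 0.0]
wrist_force: [-2.2, 0.2, 3.9]
grip_width: 0.723
finger_force: 66.0
```

```bash
python3 -m creep '[0,0,0,0,0,0,0,0,0,0,0,0,0,0,0,0,0,0,0,0,0,0,0,0,0,0,0,0]' 1; python3 -m creep '[0,0,5,0,0,0,10,0,0,0,20,0,0,0,30,0,0,0,30,0,0,0,30,0,-23,19.2,0,0,-23,19.2,0,0,-23,19.2,0,0,-23,19.2,0,0,-23,19.2,0,0,-23,19.2,0,0,-23,19.2,0,0,-23,19.2,0,0,-23,19.2,0,0,-23,19.2,0,0,-23,19.2,0,0,-23,19.2,0,0,0,0,0,0,0,0,0,0]'
```

```text
time_s: 22.02
tool_pos: [0.6618, 0.0435, 0.0322]
eef_rot: [-0.0, 0.741, 0.672, -0.0]
wrist_force: [-0.6, -1.4, 0.5]
grip_width: 0.996
finger_force: 0.0
time_s: 23.68
tool_pos: [0.3849, 0.2753, 0.1585]
eef_rot: [0.0, 0.739, 0.673, 0.001]
wrist_force: [0.5, 0.1, -0.5]
grip_width: 1.002
finger_force: 0.0
```

```bash
python3 -m creep '[1,-1,-20,0,0,0,-20,0,0,0,-20,0,0,0,-20,0,0,0,-20,0,0,0,-15,0,0,0,-12,0,0,0,-8,0,0,0,-7,0,0,0,-5,0,0,0,0,0,0,0,0,0]' 1 &&  python3 -m creep '[0,0,0,0,0,0,0,0,0,0,0,0,0,0,0,0,0,0,0,0,0,0,0,0,0,0,0,0,0,0,0,0]' -1
```

```text
time_s: 24.68
tool_pos: [0.3871, 0.2729, 0.0105]
eef_rot: [0.0, 0.741, 0.672, 0.0]
wrist_force: [0.3, 0.4, 0.1]
grip_width: 1.001
finger_force: 0.0
time_s: 25.35
tool_pos: [0.3871, 0.273, 0.011]
eef_rot: [0.0, 0.741, 0.672, 0.0]
wrist_force: [-0.7, -1.6, 7.6]
grip_width: 0.499
finger_force: 59.7
```

```bash
python3 -m creep '[0,0,5,0,0,0,5,0,0,0,10,0,0,0,20,0,0,0,25,0,0,0,25,0,2,-30,0,0,2,-30,0,0,2,-30,0,0,2,-30,0,0,2,-30,0,0,2,-30,0,0,2,-30,0,0,2,-30,0,0,2,-30,0,0,2,-30,0,0,2,-30,0,0,2,-30,0,0,2,-30,0,0,0,0,0,0]'; python3 -m creep '[23,0,0,0,23,0,0,0,23,0,0,0,23,0,0,0,23,0,0,0,23,0,0,0,23,0,0,0,23,0,0,0,23,0,0,0,18,0,0,0,0,0,0,0,0,0,0,0,0,0,0,0]'; python3 - <<'E'
from h import *
s=snap('scene','s6')
T=np.linalg.inv(s['world_from_camera']);c0=np.array([.6416,-.1165,.120]);c=T[:3,:3]@c0+T[:3,3];u,v=(s['K']@c)[:2]/c[2];u,v=int(u),int(v);print(u,v)
m=inhand(s,(u-26,u+26,v-26,v+26),.0228,c0)
for r in m[::3]: print(''.join('.#'[int(x)] for x in r[::2]))
E
```

```text
time_s: 27.02
tool_pos: [0.4129, -0.1228, 0.101]
eef_rot: [0.001, 0.743, 0.67, -0.0]
wrist_force: [0.7, -0.2, -0.1]
grip_width: 0.501
finger_force: 60.9
time_s: 28.1
tool_pos: [0.637, -0.1167, 0.1004]
eef_rot: [-0.0, 0.74, 0.672, -0.0]
wrist_force: [-0.3, -0.6, -1.0]
grip_width: 0.499
finger_force: 61.0
226 183
365 centre [ 0.6386 -0.1132  0.118 ] rms 0.0022
..........................
..........................
..........................
..........................
..........................
..............###.........
.............######.......
.............#######......
.............#######......
.............########.....
.............########.....
..............#######.....
...............#####......
#.............######......
##............####........
##........................
###.......................
##........................
```

```bash
python3 -m creep '[2,-3,0,0,0,0,-12,0,0,0,-12,0,0,0,-12,0,0,0,-12,0,0,0,-9,0,0,0,-7,0,0,0,-4,0,0,0,-3,0,0,0,-2,0,0,0,-1,0,0,0,-1,0,0,0,-1,0,0,0,0,0,0,0,0,0]'
```

```text
time_s: 29.4
tool_pos: [0.64, -0.1202, 0.0245]
eef_rot: [0.0, 0.741, 0.672, 0.0]
wrist_force: [-0.2, -0.6, -0.7]
grip_width: 0.499
finger_force: 61.0
```

```bash
python3 -m creep '[0,0,-0.5,0,0,0,-0.5,0,0,0,0,0,0,0,0,0]'
```

```text
time_s: 29.73
tool_pos: [0.6398, -0.1201, 0.0233]
eef_rot: [-0.0, 0.741, 0.672, -0.0]
wrist_force: [0.7, -0.1, -1.1]
grip_width: 0.493
finger_force: 61.0
```

```bash
python3 -m creep '[0,0,-0.5,0,0,0,-0.5,0,0,0,-0.5,0,0,0,0,0,0,0,0,0]'
```

```text
time_s: 30.15
tool_pos: [0.6399, -0.1201, 0.0222]
eef_rot: [0.0, 0.741, 0.672, -0.0]
wrist_force: [-1.3, 0.3, 4.0]
grip_width: 0.498
finger_force: 61.4
```

Contact again. Releasing, lifting and backing off for the final look.

```bash
python3 -m creep '[0,0,0,0,0,0,0,0,0,0,0,0,0,0,0,0,0,0,0,0,0,0,0,0,0,0,0,0]' 1; python3 -m creep '[0,0,5,0,0,0,10,0,0,0,20,0,0,0,30,0,0,0,30,0,0,0,30,0,-25,0,5,0,-25,0,5,0,-25,0,5,0,-25,0,5,0,-25,0,5,0,-25,0,5,0,-25,0,5,0,-25,0,5,0,0,0,0,0,0,0,0,0]'; python3 - <<'E'
from h import *
s=snap('scene','s7');cv2.imwrite('pics/s7c.png',cv2.resize(cv2.imread('pics/s7.png')[120:300,110:400],(800,497),interpolation=cv2.INTER_CUBIC))
t=snap('top','t7')
wt=cloud(s)
for n,c,R,h in(('d',(.6366,-.2094),.0187,.0443),('c',(.6416,-.1165),.0228,.054),('b',(.6465,-.0353),.0275,.065),('a',(.6629,.0459),.0327,.077)):
    p=wt.reshape(-1,3);p=p[np.isfinite(p).all(1)];q=p[(np.hypot(*(p[:,:2]-c).T)<R*1.3)&(p[:,2]>.011+h*.55)]
    r=least_squares(lambda a:np.linalg.norm(q-a,axis=1)-R,[*c,.04],loss='soft_l1',f_scale=.001)
    print(n,'off mm',((r.x[:2]-c)*1e3).round(1),'top',np.percentile(q[:,2],99).round(4),'want(-.002)',.011+h)
E
```

```text
time_s: 30.73
tool_pos: [0.6398, -0.1202, 0.0217]
eef_rot: [-0.0, 0.741, 0.672, 0.0]
wrist_force: [-0.7, 0.2, 0.7]
grip_width: 1.003
finger_force: 0.0
time_s: 32.07
tool_pos: [0.4396, -0.1205, 0.1883]
eef_rot: [0.001, 0.741, 0.672, 0.0]
wrist_force: [0.4, -0.3, 0.4]
grip_width: 0.997
finger_force: 0.0
d off mm [ 1.2 -0.2] top 0.0549 want(-.002) 0.0553
c off mm [-0.8 -0.4] top 0.0633 want(-.002) 0.065
b off mm [ 0.4 -0.6] top 0.0749 want(-.002) 0.076
a off mm [-0.2 -0.7] top 0.0862 want(-.002) 0.088
```

View pics/s7c.png

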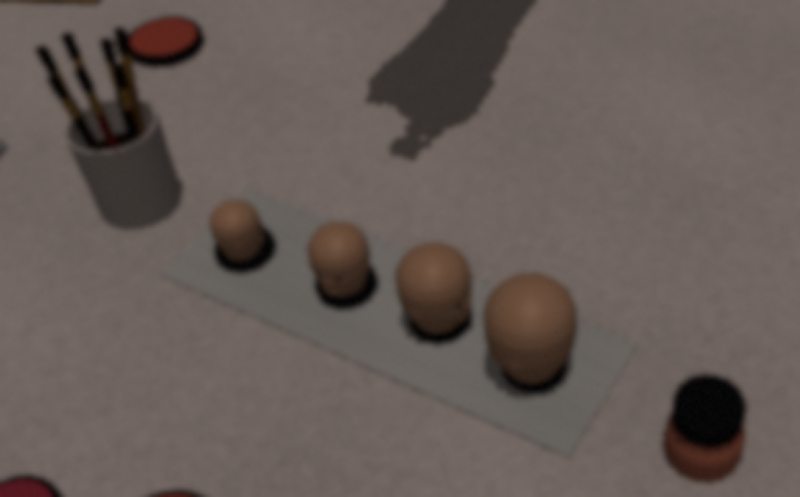

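View pics/t7.png

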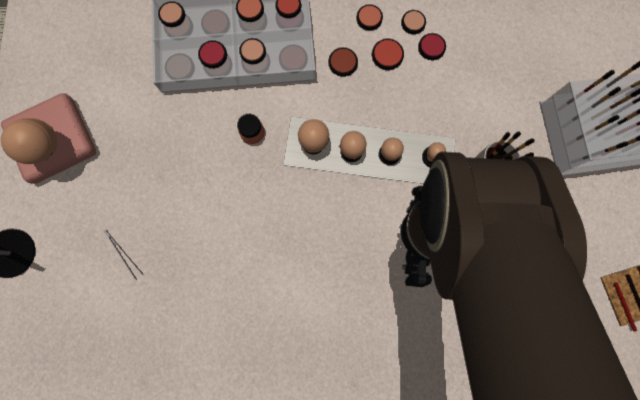

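All four heads are seated upright, in ascending size from the pot (left in the crop, about (238,230)) to the far end (530,330). The fits put them within about 1.5 mm of the post centres and at the expected heights, and the pot and jar are where they were.

```bash
python3 -c "
from station import manip; print(manip.sign_off())"
```

```text
the job is handed in; nothing more can be done
None
```

The four heads stand upright on their posts, smallest next to the brush pot and largest at the far end; the pot and jar look unmoved, and the job was handed in at about 32 s of the 104 s limit.

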